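Hang the tool tray on the slotted rack

TASK

Pick up the white hook-on tool tray by its wooden centre handle, hook its two steel tabs into the upper slots of the blue uprights on the bench rack, and push it down until it is fully home, holding the red spring bar down, with the yellow catch snapped out over it. Feel for the slots gently rather than forcing the tray against the rack, do not drop it, and leave the clay pot, glue bottle and mug where they stand. Let go and leave the tray hanging locked in place.

Things in the scene. Friction and masses are not known exactly. Their poses are not given: they have to be found in the camera images.
- tray: open-topped white sheet-metal tool tray, 140 mm along its y, 70 along x, walls 30 to 35 mm high, 0.3 to 0.5 kg; stands level on the bench. Origin: centre of its underside, z up, +x to its back. Back plate 58 mm high, 4 mm thick, outer face at x = +35 mm, carries two steel hooks. It hangs in front of the rack (-x side), its axes parallel to the rack's.
- tray_grip (a point): grip point on the tray's wooden handle, at (0, 0, 70) mm of the tray. The handle is an upright board 12 mm thick in the tray's y, from x = -25 to +18 mm, top at z = 82 mm, free above the tray walls; pinch it from above across the tray's y.
- tray_hooks (a point): on the tray's back face, midway between its two hooks, level with the underside of their tabs: (35, 0, 47) mm of the tray. Hooks at y = -45 and +45 mm, 6 mm thick in y: a tab z = 47 to 54 mm runs backwards and ends in a down-turned lip, 5.5 to 9.5 mm behind the back face, down to z = 33 mm (14 mm below the tab's underside).
- tray_striker (a point): top centre of the tray's striker, at (35, 0, 24) mm of the tray: a cross strip of the back plate, 4 mm high, 34 mm wide, below an open window (21 mm high, for the catch); the plate is cut away below it.
- rack: bench rack with two blue slotted uprights. Origin on the bench, below the uprights' front face, midway between them; z up, +x from the front to the back. Uprights at y = -45 and +45 mm, 30 mm wide, web 4 mm thick, hollow behind. They are clamped, together with slots, catch and bar, at a height NOT reported: up to 9 mm above or below nominal. They bear 25 N and more without shifting.
- rack_slots (a point): front face, midway between the upper slots, NOMINAL height of their lower edge: 125 mm above the bench; true height within 9 mm of it. Slots: 11 mm wide, 24 high; uprights end 37 mm above the edge. Hooks enter only with the tab's underside 14 to 17 mm above the edge; then push down till the tab is on the edge (10 to 25 N at the catch and bar). A lower pair, 35 to 60 mm below, is not used.
- catch (a joint): yellow sprung catch between the uprights, 24 mm wide, slides along the rack's x. 0 = out (nose 5 mm proud of the front face); grows to 0.008 m as it is pushed in. Nose: sloped top, 13 mm (at the face) to 20 mm (tip) below the upper slots' lower edge, flat underside 22 mm below it. The striker pushes it in on the way down; it snaps out over the striker when the tray is home.
- lift_bar (a joint): red sprung bar, 120 mm long, across the front of the uprights. 0 = up (top 41 mm below the upper slots' lower edge), grows to 0.009 m as it is pressed down. The tray's back edge presses it over the last 6 mm: 0.006 with the tabs on the slots' edge, about 0.005 when the tray is let go and held by the catch. Spring 3 N at 0, 6 N at 0.006.
- clay_pot: square open terracotta pot, 75 x 75 mm, 80 mm high; origin under its centre. Bystander.
- glue_bottle: small white bottle, 36 mm diameter, 85 mm high; origin under its centre. Bystander.
- mug: orange mug, 80 mm diameter, 92 mm high, handle towards its own +y; origin under its centre. Bystander.
Mind the look-alikes: they are no part of the job. Several things have the shape of the tray; the one meant has the colours described above. What is shaped like the rack but turquoise is not meant.

How it is judged:
On the way, in this order (a step that is already met when the one before it is completed fails the run):
1. the tray's tabs are through the upper slots, its back against the uprights (x of tray in the frame of rack between -0.0395 and -0.032 m and y of tray in the frame of rack between -0.006 and 0.006 m and z of tray in the frame of rack between 0.074 and 0.106 m and value of joint lift_bar below 0.0025 m), for 0.1 s.
2. the tray is pushed down, the bar is pressed and the catch has snapped out (value of joint lift_bar above 0.0035 m and value of joint catch below 0.002 m and contact force between tray and rack above 0.5 N), for 0.2 s.
At the end, for the whole second after the job is handed in: The tray hangs at rest, released: tabs in the upper slots, back within 4.5 mm of the uprights, centred within 6 mm, level and parallel within 5 deg; red bar held down over 3.5 mm, yellow catch out to within 2 mm; pot, bottle and mug within 20 mm of their starts (value of joint lift_bar above 0.0035 m and value of joint catch below 0.002 m and x of tray in the frame of rack between -0.0395 and -0.032 m and y of tray in the frame of rack between -0.006 and 0.006 m and z of tray in the frame of rack between 0.066 and 0.09 m and angle between tray's own z axis and vertical below 0.09 rad and angle between the x axis of tray and the x axis of rack, either way round below 0.09 rad and linear speed of tray below 0.01 m/s and distance of each of clay_pot, glue_bottle, mug from where it was at the start of the episode below 0.02 m); the robot touches nothing.
It fails at once if the tray is forced against the rack with more than 40 N (contact force between tray and rack above 40 N).
It fails at once if the robot itself pushes on the rack with more than 15 N (contact force between any of the fingers, the arm and rack above 15 N).
It fails at once if the tray is dropped or tipped over (linear speed of tray above 0.9 m/s or angle between tray's own z axis and vertical above 0.6 rad).
It fails at once if the pot, bottle or mug is knocked over (angle between any of clay_pot, glue_bottle, mug's own z axis and vertical above 0.4 rad).
It also fails if it takes over 67 s, if anything falls off the work surface, if the arm or the gripper's body presses on something with over 40 N, if the wrist force passes 120 N, or if a joint passes its speed limit or range.

ROBOT

A 6-joint arm with a two-finger parallel gripper is mounted at the origin on the work surface. World frame = base frame: x ahead of the robot, y to its left, z up, the work surface at z = 0. Lengths are in m, angles in rad, forces in N, time in s.
With the tool pointing down it reaches from about 0.35 to 0.925 m from the base axis. Payload 6.4 kg.
Tool frame: the origin (TCP) lies on the centre line of the jaws, within the pads' length; the fingertips stand 11 mm ahead of it and the grasp point (between the pads) lies 8 mm behind it; z points along the fingers, y is the line along which they close (so a half turn about z gives the same grasp; the last joint's range is limited). The gripper opens to 85 mm and grips with 20 to 120 N. Pads are 22 mm wide; open, the fingers measure 114 mm over their backs; the gripper's body (76 mm by 85 mm) begins 54 mm behind the grasp point. The pads swing forward as they close: fully open they stand 13 mm farther back than shut.
Start: joints at [-1.508, 0.245, 1.558, -0, 1.339, -0.174], TCP at [0.152, -0.632, 0.242] pointing down, gripper open.
Joint ranges: [-3.13, 3.13], [-1.02, 2.26], [0.13, 2.54], [-0.95, 4.09], [0.21, 2.88], [-2.74, 2.74]. Speed limits (rad/s): [2.57, 2.57, 3.14, 3.14, 3.14, 3.14].

INTERFACE

Orientations are given as a unit quaternion [w, x, y, z].
In Python, from station import arm gives the robot as it stands.
- The arm moves only by the tool step_arm, never from a script. Its argument "commands" is a list that holds one entry, the list of rows, each a list of 7 numbers: the turn, a rotation vector about the tool's x, y, z each as a share of 180 degrees, from -1 to 1, then the shift along the tool's x, y, z each as a share of 0.5 m, from -1 to 1, then the opening, from 0 (shut) to 1 (fully open). A call has 1 to 12 rows; each row is the pose to reach, as a shift and turn from the pose commanded when the call began, along the tool's axes at that moment, turning the shorter way round; what a row does not reach only later rows make up. A row lasts 1/8 s, in which the tool goes at most 62.5 mm and 10.7 degrees, less where a joint would pass 70% of its speed; a pose out of reach is approached as far as the arm can. A call with a number of a shift or a turn outside -1 to 1 is refused whole. A call with a gripper value outside its range is refused whole. The fingers move at their own pace and stop on an object; "force" is the grip in N (left out, the last holds). Time passes only in rows, so rows that repeat a pose let the fingers close. It gives the time, the measured TCP pose, the force, the opening and the grip force at its end, in the units of the state.
- arm.get_state(): the state, without advancing time (a new reading comes with each control period).
- arm.camera(name): name is "side" or "top"; returns the picture (384x512x3 uint8, red, green, blue); there is no depth.
- arm.calibration(name): a dict with "mtx" (3x3 intrinsics, pixels), "R" (3x3) and "t" (3): a world point X has camera coordinates R X + t. Camera axes: x right, y down, z forward; pixel columns grow to the right and rows downward; lengths in m; the calibration is good to about 2 mm. A picture is of the moment at which its call begins. calibration takes no time and is no camera call.
- arm.close_job(): hands the job in; it is judged then, once.
The state is a dict: "clock": time; "joint_positions": joint angles; "qd": joint speeds; "tau": joint torques, N m; "tcp_pos": TCP position; "tcp_rot": TCP orientation; "force": force on the tool from outside, world axes, zero at the start; "wrist_torque": the same for the moment, N m; "grip_width": finger opening in m; "grasp_force": force on a finger pad.
Only numpy, scipy, OpenCV 4.12 (cv2) and the standard library are available. Lean on these libraries where they do the work, as an engineer would, in place of code of your own. Each camera call takes 0.05 s, during which the arm holds its last target. There are 200 camera calls.

## Working session

There is one attempt and no reset: what is moved stays moved. The work goes in short steps, Python scripts to look and compute and a tool call to move; the robot and the scene stay as the last step left them, time stands still between calls to the robot, and variables do not carry over. Pictures are saved under pics/ and viewed, at most 10 in all, crops included, and the job is handed in when it is done.

Besides the shell and the picture viewer there is one more tool, called after "Emit:" by a JSON object that holds its "api" and its "payload". step_arm: Moves the arm, as the interface text tells. Its arguments: {"type":"object","properties":{"commands":{"type":"array"},"force":{"type":"number"}},"required":["commands"]}

```bash
mkdir -p pics
python3 - <<'E'
from station import arm
import cv2,numpy as np
for n in("top","side"):
    im=arm.camera(n); cv2.imwrite(f"pics/{n}0.png",im[:,:,::-1])
    c=arm.calibration(n); print(n,np.round(c["mtx"],1).tolist(),np.round(-c["R"].T@c["t"],3),np.round(c["R"],3).tolist())
print(arm.get_state())
E
```

```text
top [[433.1, 0.0, 253.4], [0.0, 433.1, 197.1], [0.0, 0.0, 1.0]] [ 0.362 -0.023  1.422] [[-0.005, -1.0, -0.016], [-0.999, 0.006, -0.048], [0.048, 0.016, -0.999]]
side [[367.8, 0.0, 252.4], [0.0, 367.8, 193.8], [0.0, 0.0, 1.0]] [0.346 0.822 0.687] [[-0.995, -0.093, -0.02], [-0.037, 0.577, -0.816], [0.088, -0.811, -0.578]]
{'clock': 0.1, 'joint_positions': array([-1.50811215e+00,  2.45775203e-01,  1.55887708e+00, -1.39326520e-06,
        1.33871501e+00, -1.74133519e-01]), 'qd': array([ 5.99108193e-05, -3.58727507e-04, -3.46682721e-03,  2.07879415e-03,
       -3.14169455e-04, -2.38576385e-04]), 'tau': array([ 8.55433382e-05, -4.30671823e+01, -3.27129221e+01, -5.83489123e-05,
        2.83069683e-03,  1.41902686e-05]), 'tcp_pos': array([ 0.15245046, -0.63137606,  0.24127878]), 'tcp_rot': array([-8.85978130e-04,  9.92997449e-01,  1.18132462e-01,  4.87431373e-05]), 'force': array([-0.05200642, -0.60945264,  1.06380832]), 'wrist_torque': array([-0.00835647,  0.03562492, -0.00185638]), 'grasp_force': 0.0, 'grip_width': 0.08529630627148564}
```

View pics/top0.png

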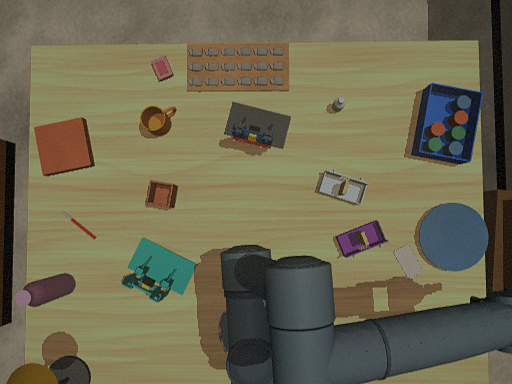

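View pics/side0.png

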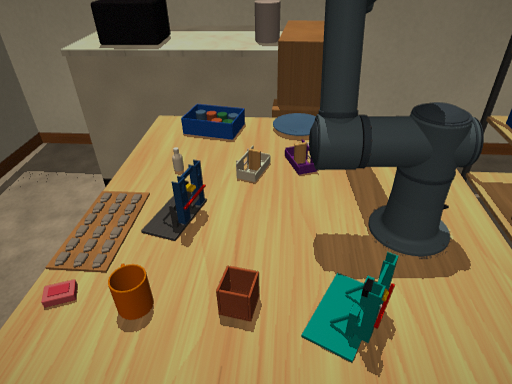

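Top view, tray-shaped: white (342,187) and purple (361,239). Rack-shaped: blue (257,128) and turquoise (158,272). The white tray and blue rack match the description. The bystanders are the pot (161,195), the mug (155,121) and the bottle (339,103). Next I'll check the choice in one close crop.

Run:
```python
import cv2,numpy as np
t=cv2.imread("pics/top0.png")[95:215,215:375]
cv2.imwrite("pics/c1.png",cv2.resize(t,None,fx=5,fy=5,interpolation=cv2.INTER_CUBIC))
s=cv2.imread("pics/side0.png")[140:250,135:280]
cv2.imwrite("pics/c2.png",cv2.resize(s,None,fx=5.4,fy=5.4,interpolation=cv2.INTER_CUBIC))
```

```text
(no output)
```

View pics/c1.png

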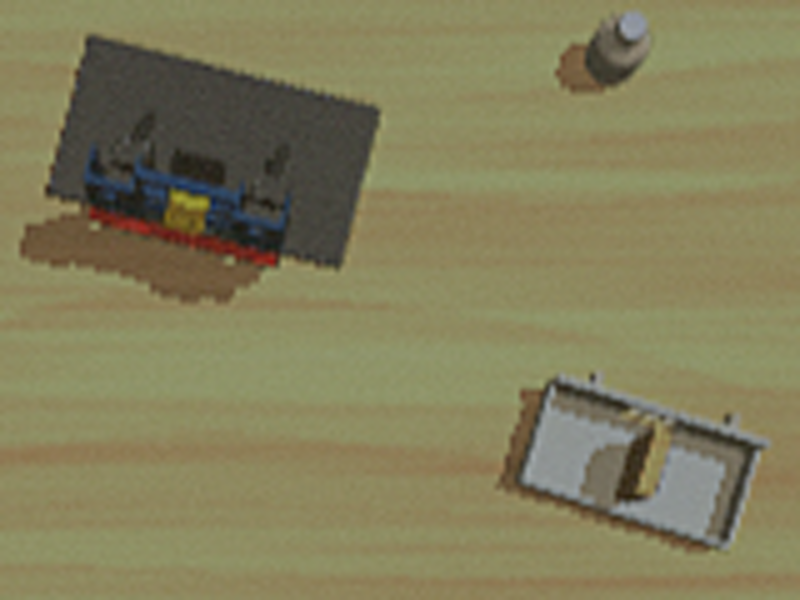

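View pics/c2.png

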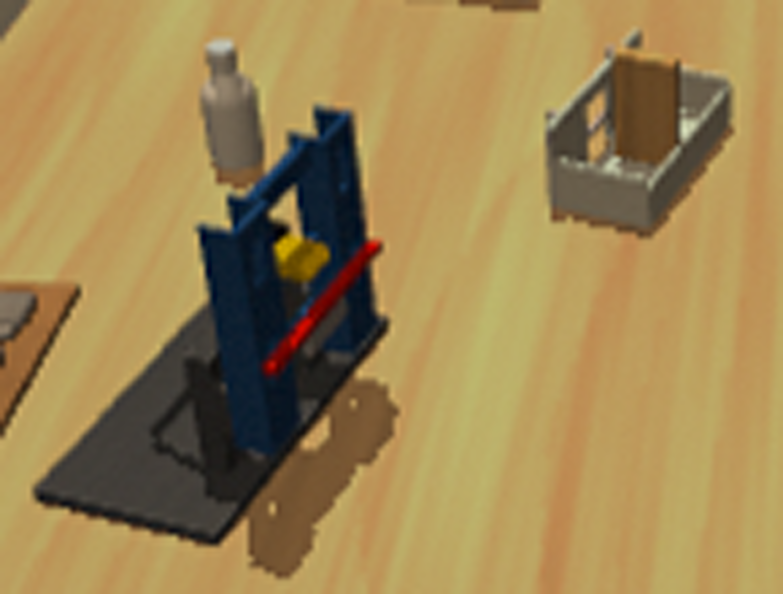

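The crop confirms the choice: a white tray with a wooden handle at crop (645,460), hooks on the far side, and a blue rack with a red bar and yellow catch. I'll zoom further on the rack and tray for the measurement.

Run:
```python
import cv2,numpy as np
t=cv2.imread("pics/top0.png");s=cv2.imread("pics/side0.png")
a=cv2.resize(s[155:230,168:212],None,fx=8,fy=8,interpolation=cv2.INTER_CUBIC)
b=cv2.resize(t[115:150,228:278],None,fx=8,fy=8,interpolation=cv2.INTER_CUBIC)
c=cv2.resize(s[145:185,233:273],None,fx=8,fy=8,interpolation=cv2.INTER_CUBIC)
o=np.zeros((600,780,3),np.uint8);o[:600,:352]=a;o[:280,360:760]=b;o[280:600,360:680]=c
o=cv2.convertScaleAbs(o,alpha=1.7)
cv2.imwrite("pics/z1.png",o)
```

```text
(no output)
```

View pics/z1.png

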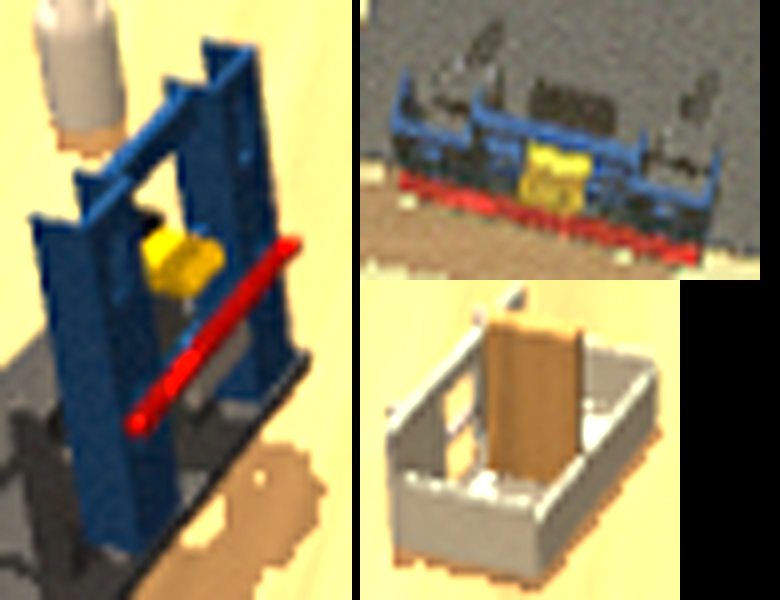

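```bash
cat > fit.py <<'E'
from station import arm
import numpy as np
from scipy.optimize import least_squares
C={n:arm.calibration(n) for n in("top","side")}
def proj(n,X):
    c=C[n]; p=c["R"]@X+np.ravel(c["t"]); q=c["mtx"]@p; return q[:2]/q[2]
def pix(v,uv):
    u,w=uv
    return {"S":("side",(168+u/8,155+w/8)),"T":("top",(228+(u-360)/8,115+w/8)),"R":("side",(233+(u-360)/8,145+(w-280)/8)),"K":("top",(215+u/5,95+w/5))}[v]
def W(p,l): 
    c,s=np.cos(p[2]),np.sin(p[2]); return np.array([p[0]+c*l[0]-s*l[1],p[1]+s*l[0]+c*l[1],l[2]])
def fit(obs,x0,hfree):
    def f(p):
        r=[]
        for v,uv,l,hr in obs:
            n,q=pix(v,uv); L=np.array(l,float)/1000
            if hr: L[2]+=p[3]
            r+=list(proj(n,W(p,L))-q+.0)
        return np.array(r)
    r=least_squares(f,x0,loss="soft_l1"); print(np.round(r.x,4))
    J=np.linalg.inv(r.jac.T@r.jac);print("sd/px",np.round(np.sqrt(np.diag(J)),4))
    for o,e in zip(obs,f(r.x).reshape(-1,2)): print(o[0],o[2],np.round(e,2))
    return r.x
E
cat > m1.py <<'E'
from fit import *
# h = true lower slot edge height
rk=[("S",(84,226),(0,60,37),1),("S",(257,48),(0,-60,37),1),("S",(130,183),(0,30,37),1),
("T",(396,138),(0,60,37),1),("T",(713,207),(0,-60,37),1),
("S",(138,425),(-4,60,-45),1),("S",(292,243),(-4,-60,-45),1),
("T",(403,181),(-4,60,-43),1),("T",(697,255),(-4,-60,-43),1)]
fit(rk,[.5,0,-.25,.125],1)
tr=[("R",(542,590),(-35,70,0),0),("R",(393,565),(35,70,0),0),("R",(660,432),(-35,-70,0),0),
("R",(486,325),(18,6,82),0),("R",(580,332),(-25,6,82),0),("R",(388,430),(35,70,58),0),
("K",(553,377),(35,70,58),0),("K",(768,443),(35,-70,58),0),("K",(520,487),(-35,70,30),0),("K",(728,549),(-35,-70,30),0)]
fit(tr,[.4,-.3,-.25],0)
E
python3 m1.py
```

```text
[ 0.6008  0.0009 -0.2523  0.1307]
sd/px [0.0012 0.0016 0.0201 0.0019]
S (0, 60, 37) [0.84 0.14]
S (0, -60, 37) [ 0.13 -0.13]
S (0, 30, 37) [ 0.69 -0.52]
T (0, 60, 37) [-0.47 -1.15]
T (0, -60, 37) [-0.26  0.09]
S (-4, 60, -45) [-0.48  0.89]
S (-4, -60, -45) [-0.17 -0.09]
T (-4, 60, -43) [ 0.03 -0.13]
T (-4, -60, -43) [ 0.75 -0.09]
[ 0.4559 -0.2857 -0.3007]
sd/px [0.0011 0.0016 0.0175]
R (-35, 70, 0) [ 0.42 -1.14]
R (35, 70, 0) [ 0.18 -2.02]
R (-35, -70, 0) [ 0.05 -1.17]
R (18, 6, 82) [-0.23 -0.68]
R (-25, 6, 82) [-0.3   0.57]
R (35, 70, 58) [0.04 0.3 ]
K (35, 70, 58) [0.08 0.14]
K (35, -70, 58) [-0.12 -0.21]
K (-35, 70, 30) [-0.84 -0.13]
K (-35, -70, 30) [-0.43  0.15]
```

```bash
cat > rel.py <<'E'
import sys,numpy as np
from scipy.spatial.transform import Rotation as R
from station import arm
def rel(pos,yaw,cp=None,cq=None):
    s=arm.get_state(); cp=s["tcp_pos"] if cp is None else cp
    q=s["tcp_rot"] if cq is None else cq; A=R.from_quat([q[1],q[2],q[3],q[0]])
    B=R.from_euler("z",yaw)*R.from_matrix(np.diag([1,-1,-1.]))
    rv=(A.inv()*B).as_rotvec()/np.pi; d=A.inv().apply(np.array(pos)-cp)/.5
    return np.round(rv,4),np.round(d,4)
def tray(px,py,pz,yaw): return np.array([px,py,pz+.062]),yaw
if __name__=="__main__":
    v=list(map(float,sys.argv[1:5])); print(rel(v[:3],v[3])); s=arm.get_state(); print(s["clock"],s["tcp_pos"],s["force"])
E
python3 rel.py .456 -.2857 .15 -.3007
```

```text
(array([-6.000e-04,  1.000e-04,  1.711e-01]), array([ 0.7523, -0.5293,  0.1837]))
0.1 [ 0.15245046 -0.63137606  0.24127878] [-0.05200642 -0.60945264  1.06380832]
```

Emit:
{"api": "step_arm", "payload": {"commands": [[[-0.0006,0.0001,0.1711,0.7523,-0.5293,0.05,0.7],[-0.0006,0.0001,0.1711,0.7523,-0.5293,0.05,0.7],[-0.0006,0.0001,0.1711,0.7523,-0.5293,0.05,0.7],[-0.0006,0.0001,0.1711,0.7523,-0.5293,0.05,0.7],[-0.0006,0.0001,0.1711,0.7523,-0.5293,0.05,0.7],[-0.0006,0.0001,0.1711,0.7523,-0.5293,0.05,0.7],[-0.0006,0.0001,0.1711,0.7523,-0.5293,0.05,0.7],[-0.0006,0.0001,0.1711,0.7523,-0.5293,0.1837,0.7],[-0.0006,0.0001,0.1711,0.7523,-0.5293,0.1837,0.7],[-0.0006,0.0001,0.1711,0.7523,-0.5293,0.1837,0.7],[-0.0006,0.0001,0.1711,0.7523,-0.5293,0.1837,0.7],[-0.0006,0.0001,0.1711,0.7523,-0.5293,0.1837,0.7]]], "force": 50}}

```text
clock: 1.6
tcp_pos: [0.4564, -0.2879, 0.1523]
tcp_rot: [0.002, 0.989, -0.151, 0.002]
force: [-0.4, -0.3, 1.2]
grip_width: 0.0595
grasp_force: 0.0
```

```bash
python3 rel.py .456 -.2857 .063 -.3007; python3 -c "
from station import arm
import cv2
s=arm.camera('side');cv2.imwrite('pics/s1.png',cv2.resize(s[60:200,170:350,::-1].copy(),None,fx=4,fy=4,interpolation=cv2.INTER_CUBIC))"
```

```text
(array([ 0.001 , -0.0012, -0.0005]), array([-0.0028, -0.0046,  0.1786]))
1.6 [ 0.45640937 -0.28792094  0.15230939] [-0.42343211 -0.33021786  1.23972952]
```

View pics/s1.png

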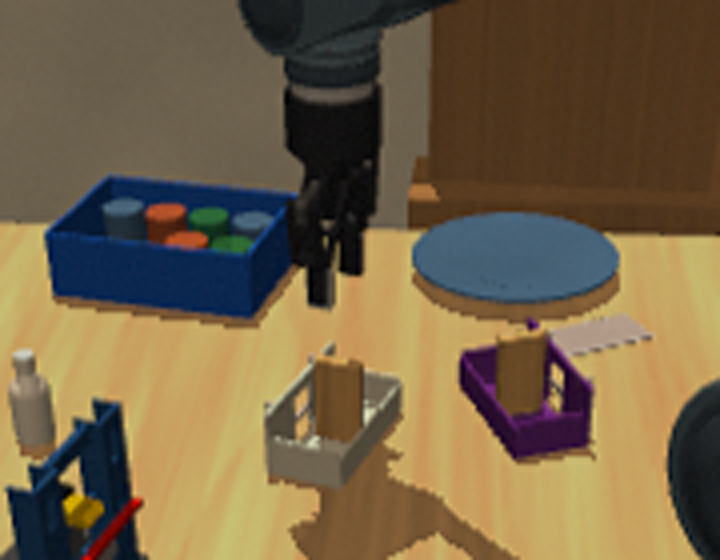

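The picture shows the open fingers (crop 320-350, 290) straddling above the white tray's handle (340,365). I'll descend and close.

Emit:
{"api": "step_arm", "payload": {"commands": [[[0,0,0,0,0,0.09,0.7],[0,0,0,0,0,0.12,0.7],[0,0,0,0,0,0.15,0.7],[0,0,0,0,0,0.174,0.7],[0,0,0,0,0,0.174,0.7],[0,0,0,0,0,0.174,0.7],[0,0,0,0,0,0.174,0],[0,0,0,0,0,0.174,0],[0,0,0,0,0,0.174,0],[0,0,0,0,0,0.174,0],[0,0,0,0,0,0.174,0],[0,0,0,0,0,0.174,0]]], "force": 60}}

```text
clock: 3.15
tcp_pos: [0.4564, -0.2869, 0.0639]
tcp_rot: [0.001, 0.989, -0.15, 0.001]
force: [-0.1, -0.8, 5.0]
grip_width: 0.011
grasp_force: 59.6
```

```bash
cat > rk.py <<'E'
import sys,numpy as np
from rel import rel,arm
from scipy.spatial.transform import Rotation as R
P=np.array([.6008,.0009]);PSI=-.2523;DZ=.0639
def tgt(xr,yr,tz):
    c,s=np.cos(PSI),np.sin(PSI); return [P[0]+c*xr-s*yr,P[1]+s*xr+c*yr,tz+DZ]
def inrack(s=None):
    s=s or arm.get_state(); d=s["tcp_pos"][:2]-P; c,sn=np.cos(PSI),np.sin(PSI)
    q=s["tcp_rot"]; e=R.from_quat([q[1],q[2],q[3],q[0]]).as_matrix(); f=s["force"]
    print("t",round(s["clock"],2),"rack mm",np.round(1e3*np.array([c*d[0]+sn*d[1],-sn*d[0]+c*d[1],s["tcp_pos"][2]-DZ]),1),
     "F rack",np.round([c*f[0]+sn*f[1],-sn*f[0]+c*f[1],f[2]],1),"T",np.round(s["wrist_torque"],2),"yaw-psi",round(float(np.arctan2(e[1,0],e[0,0])-PSI),4),"tilt",np.round(e[:2,2],4),s["grip_width"])
if __name__=="__main__":
    inrack()
    if len(sys.argv)>3: print(rel(tgt(*[float(a)/1e3 for a in sys.argv[1:4]]),PSI))
E
python3 rk.py -100 0 155
```

```text
t 3.15 rack mm [ -68.  -314.8    0. ] F rack [ 0.1 -0.8  5. ] T [-0.01  0.04 -0.04] yaw-psi -0.0485 tilt [ 0.0009 -0.0026] 0.011019823298540113
(array([ 0.0007, -0.0005, -0.0154]), array([-0.0939, -0.625 , -0.3115]))
```

Emit:
{"api": "step_arm", "payload": {"commands": [[[0,0,0,0,0,-0.03,0],[0,0,0,0,0,-0.1,0],[0,0,0,0,0,-0.2,0],[0,0,0,0,0,-0.31,0],[0,0,0,0,0,-0.31,0]]], "force": 80}}

```text
clock: 3.78
tcp_pos: [0.4578, -0.2877, 0.2237]
tcp_rot: [0.004, 0.989, -0.15, 0.004]
force: [0.7, -0.1, -5.4]
grip_width: 0.0107
grasp_force: 78.5
```

```bash
python3 rk.py -100 0 155
```

```text
t 3.77 rack mm [ -66.4 -315.2  159.8] F rack [ 0.7  0.1 -5.4] T [-0.    0.05 -0.02] yaw-psi -0.0481 tilt [ 0.0071 -0.0083] 0.010653978586161215
(array([ 0.0019, -0.0029, -0.0153]), array([-0.0975, -0.6264,  0.005 ]))
```

Emit:
{"api": "step_arm", "payload": {"commands": [[[0,0,-0.0154,-0.006,-0.04,0,0],[0,0,-0.0154,-0.018,-0.12,0,0],[0,0,-0.0154,-0.033,-0.22,0,0],[0,0,-0.0154,-0.048,-0.32,0,0],[0,0,-0.0154,-0.062,-0.42,0,0],[0,0,-0.0154,-0.077,-0.52,0,0],[0,0,-0.0154,-0.089,-0.6,0,0],[0,0,-0.0154,-0.093,-0.6236,0,0],[0,0,-0.0154,-0.093,-0.6236,0,0],[0,0,-0.0154,-0.093,-0.6236,0,0],[0,0,-0.0154,-0.093,-0.6236,0,0],[0,0,-0.0154,-0.093,-0.6236,0,0]]]}}

```text
clock: 5.28
tcp_pos: [0.504, 0.0246, 0.2179]
tcp_rot: [0.001, 0.992, -0.126, 0.0]
force: [1.1, -0.2, -4.3]
grip_width: 0.0109
grasp_force: 78.8
```

```bash
python3 rk.py -48 0 155; python3 -c "
from station import arm
import cv2,numpy as np
s=arm.camera('side');t=arm.camera('top')
cv2.imwrite('pics/s2r.png',s[:,:,::-1]);cv2.imwrite('pics/t2r.png',t[:,:,::-1])
a=cv2.resize(s[100:240,150:270,::-1].copy(),None,fx=4,fy=4,interpolation=cv2.INTER_CUBIC)
b=cv2.resize(t[80:220,200:280,::-1].copy(),None,fx=4,fy=4,interpolation=cv2.INTER_CUBIC)
cv2.imwrite('pics/s2.png',cv2.convertScaleAbs(np.hstack([a,b]),alpha=1.6))"
```

```text
t 5.28 rack mm [-99.7  -1.2 154. ] F rack [ 1.1  0.  -4.3] T [-0.   -0.    0.02] yaw-psi -0.0013 tilt [ 0.0002 -0.0019] 0.01088450015914253
(array([ 0.0006, -0.0002, -0.0004]), array([ 0.1033, -0.0025, -0.002 ]))
```

View pics/s2.png

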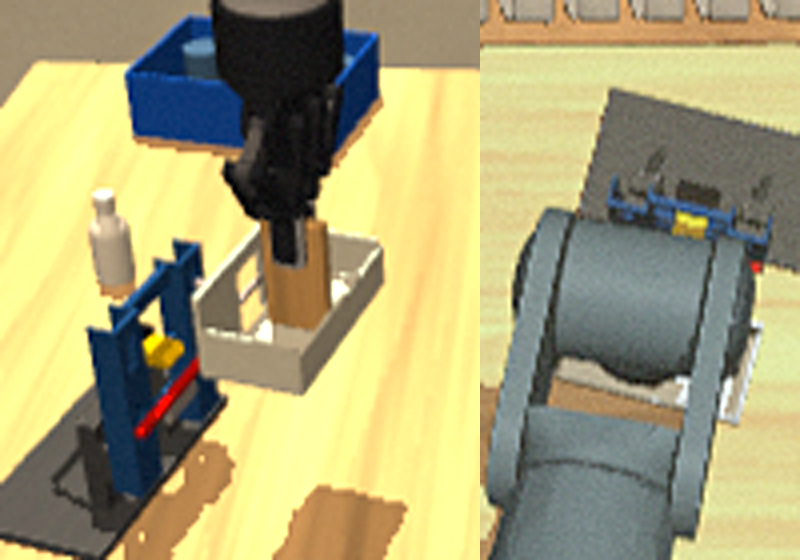

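Emit:
{"api": "step_arm", "payload": {"commands": [[[0,0,0,0.03,-0.0025,0,0],[0,0,0,0.07,-0.0025,0,0],[0,0,0,0.1,-0.0025,0,0],[0,0,0,0.119,-0.0025,0,0],[0,0,0,0.119,-0.0025,0.01,0],[0,0,0,0.119,-0.0025,0.02,0],[0,0,0,0.119,-0.0025,0.028,0],[0,0,0,0.119,-0.0025,0.028,0],[0,0,0,0.119,-0.0025,0.028,0]]]}}

```text
clock: 6.5
tcp_pos: [0.5619, 0.0117, 0.2041]
tcp_rot: [0.001, 0.992, -0.126, 0.0]
force: [0.9, 0.3, -4.6]
grip_width: 0.0108
grasp_force: 78.9
```

```bash
python3 rk.py
```

```text
t 6.5 rack mm [-40.4   0.8 140.2] F rack [ 0.8  0.6 -4.6] T [0.03 0.04 0.03] yaw-psi -0.0 tilt [ 0.0006 -0.0019] 0.010762410158419434
```

Emit:
{"api": "step_arm", "payload": {"commands": [[[0,0,0,0,0,0.002,0],[0,0,0,0,0,0.004,0],[0,0,0,0,0,0.004,0],[0,0,0,0,0,0.004,0]]]}}

```text
clock: 7.0
tcp_pos: [0.5619, 0.0117, 0.2019]
tcp_rot: [0.001, 0.992, -0.126, 0.0]
force: [-0.0, 0.2, -4.6]
grip_width: 0.0109
grasp_force: 78.9
```

```bash
python3 rk.py
```

```text
t 7.0 rack mm [-40.3   0.7 138. ] F rack [-0.1  0.2 -4.6] T [-0.03  0.   -0.02] yaw-psi -0.0 tilt [ 0.0002 -0.0019] 0.010944281632854422
```

Emit:
{"api": "step_arm", "payload": {"commands": [[[0,0,0,0,0,0.002,0],[0,0,0,0,0,0.003,0],[0,0,0,0,0,0.003,0]]]}}

```text
clock: 7.38
tcp_pos: [0.5619, 0.0116, 0.2005]
tcp_rot: [0.001, 0.992, -0.126, 0.0]
force: [0.9, -0.3, -4.8]
grip_width: 0.0109
grasp_force: 79.0
```

Emit:
{"api": "step_arm", "payload": {"commands": [[[0,0,0,0,0,0.002,0],[0,0,0,0,0,0.003,0],[0,0,0,0,0,0.003,0]]]}}

```text
clock: 7.75
tcp_pos: [0.5622, 0.0116, 0.1997]
tcp_rot: [0.001, 0.992, -0.126, 0.001]
force: [-3.4, 0.2, 2.3]
grip_width: 0.0108
grasp_force: 79.8
```

Emit:
{"api": "step_arm", "payload": {"commands": [[[0,0,0,0,0,0.002,0],[0,0,0,0,0,0.002,0]]]}}

```text
clock: 8.0
tcp_pos: [0.5627, 0.0115, 0.1977]
tcp_rot: [0.001, 0.992, -0.126, 0.001]
force: [4.6, -0.7, -4.7]
grip_width: 0.0107
grasp_force: 79.0
```

```bash
python3 rk.py; python3 -c "
from station import arm
import cv2,numpy as np
s=arm.camera('side')
cv2.imwrite('pics/s3r.png',s[:,:,::-1])
a=cv2.resize(s[130:200,165:250,::-1].copy(),None,fx=8,fy=8,interpolation=cv2.INTER_CUBIC)
cv2.imwrite('pics/s3.png',cv2.convertScaleAbs(a,alpha=1.7))"
```

```text
t 8.0 rack mm [-39.6   0.7 133.8] F rack [ 4.6  0.4 -4.7] T [-0.15 -0.73 -0.08] yaw-psi -0.0004 tilt [ 0.0026 -0.0022] 0.010699039920178833
```

View pics/s3.png

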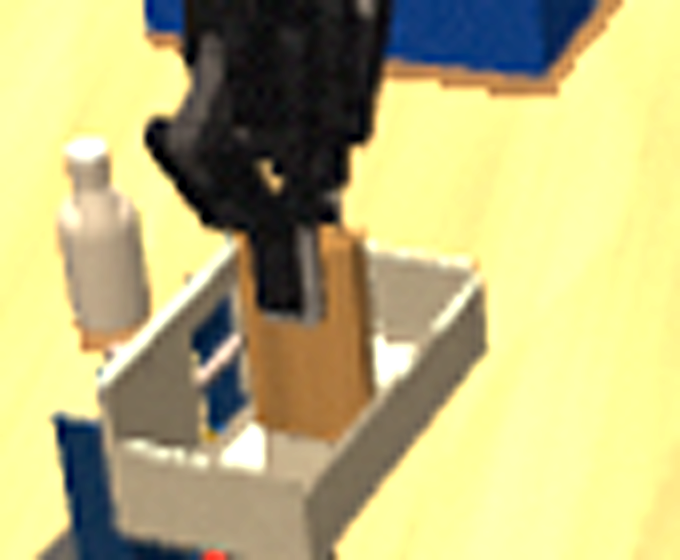

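Emit:
{"api": "step_arm", "payload": {"commands": [[[0,0,0,0,0,-0.008,0],[0,0,0,0,0,-0.022,0],[0,0,0,0,0,-0.026,0],[0,0,0,-0.02,0,-0.026,0],[0,0,0,-0.04,0,-0.026,0],[0,0,0,-0.04,0,-0.01,0],[0,0,0,-0.04,0,0.03,0],[0,0,0,-0.04,0,0.055,0],[0,0,0,-0.04,0,0.067,0],[0,0,0,-0.04,0,0.067,0],[0,0,0,-0.04,0,0.067,0],[0,0,0,-0.04,0,0.067,0]]]}}

```text
clock: 9.55
tcp_pos: [0.543, 0.0165, 0.1651]
tcp_rot: [0.001, 0.992, -0.126, 0.001]
force: [-0.0, 0.5, -4.9]
grip_width: 0.0109
grasp_force: 78.9
```

```bash
python3 rk.py
```

```text
t 9.55 rack mm [-59.8   0.7 101.2] F rack [-0.2  0.5 -4.9] T [ 0.04  0.03 -0.03] yaw-psi -0.0 tilt [ 0.0016 -0.0021] 0.010932605712349384
```

Emit:
{"api": "step_arm", "payload": {"commands": [[[0,0,0,0.008,0.0014,0.001,0],[0,0,0,0.017,0.0014,0.001,0],[0,0,0,0.017,0.0014,0.001,0],[0,0,0,0.017,0.0014,0.001,0]]]}}

```text
clock: 10.05
tcp_pos: [0.5506, 0.0138, 0.1638]
tcp_rot: [0.001, 0.992, -0.126, 0.0]
force: [-0.4, 1.4, -4.9]
grip_width: 0.0107
grasp_force: 78.9
```

Emit:
{"api": "step_arm", "payload": {"commands": [[[0,0,0,0.002,0,0,0],[0,0,0,0.004,0,0,0],[0,0,0,0.004,0,0,0]]]}}

```text
clock: 10.42
tcp_pos: [0.5526, 0.0133, 0.1639]
tcp_rot: [0.001, 0.992, -0.126, 0.0]
force: [-0.7, -0.3, -5.4]
grip_width: 0.0105
grasp_force: 78.9
```

Emit:
{"api": "step_arm", "payload": {"commands": [[[0,0,0,0.002,0,0,0],[0,0,0,0.003,0,0,0],[0,0,0,0.003,0,0,0]]]}}

```text
clock: 10.8
tcp_pos: [0.554, 0.0129, 0.1639]
tcp_rot: [0.001, 0.992, -0.126, 0.0]
force: [0.2, -0.7, -4.1]
grip_width: 0.0109
grasp_force: 78.9
```

```bash
python3 rk.py
```

```text
t 10.8 rack mm [-48.3  -0.1 100. ] F rack [ 0.4 -0.7 -4.1] T [ 0.02  0.02 -0.02] yaw-psi -0.0001 tilt [ 0.0002 -0.0019] 0.010853617108786183
```

Emit:
{"api": "step_arm", "payload": {"commands": [[[0,0,0,0.002,0,-0.001,0],[0,0,0,0.003,0,-0.0014,0],[0,0,0,0.003,0,-0.0014,0]]]}}

```text
clock: 11.18
tcp_pos: [0.5555, 0.0125, 0.1647]
tcp_rot: [0.001, 0.992, -0.126, 0.0]
force: [-0.8, 0.5, -3.9]
grip_width: 0.0109
grasp_force: 78.9
```

Emit:
{"api": "step_arm", "payload": {"commands": [[[0,0,0,0.002,0,0,0],[0,0,0,0.003,0,0,0],[0,0,0,0.003,0,0,0]]]}}

```text
clock: 11.55
tcp_pos: [0.557, 0.0121, 0.1646]
tcp_rot: [0.001, 0.992, -0.126, 0.0]
force: [-0.6, 0.6, -4.2]
grip_width: 0.0105
grasp_force: 78.9
```

```bash
python3 rk.py
```

```text
t 11.55 rack mm [-4.530e+01 -1.000e-01  1.007e+02] F rack [-0.8  0.4 -4.2] T [0.06 0.03 0.04] yaw-psi -0.0001 tilt [ 0.0003 -0.0019] 0.010497528958738235
```

Emit:
{"api": "step_arm", "payload": {"commands": [[[0,0,0,0.002,0,0,0],[0,0,0,0.003,0,0,0],[0,0,0,0.003,0,0,0]]]}}

```text
clock: 11.92
tcp_pos: [0.5584, 0.0118, 0.1646]
tcp_rot: [0.001, 0.992, -0.126, 0.0]
force: [0.0, 0.1, -4.2]
grip_width: 0.011
grasp_force: 78.9
```

Emit:
{"api": "step_arm", "payload": {"commands": [[[0,0,0,0.002,0,0,0],[0,0,0,0.003,0,0,0],[0,0,0,0.003,0,0,0]]]}}

```text
clock: 12.3
tcp_pos: [0.5598, 0.0114, 0.1646]
tcp_rot: [0.001, 0.992, -0.126, 0.0]
force: [-0.2, 0.1, -4.5]
grip_width: 0.0106
grasp_force: 78.9
```

```bash
python3 rk.py
```

```text
t 12.3 rack mm [-42.3  -0.  100.7] F rack [-0.2  0.  -4.5] T [0.02 0.03 0.05] yaw-psi -0.0 tilt [ 0.0002 -0.0019] 0.010590804176970515
```

Emit:
{"api": "step_arm", "payload": {"commands": [[[0,0,0,0.002,0,0,0],[0,0,0,0.003,0,0,0],[0,0,0,0.003,0,0,0]]]}}

```text
clock: 12.68
tcp_pos: [0.5613, 0.011, 0.1646]
tcp_rot: [0.001, 0.992, -0.126, 0.0]
force: [1.0, -0.8, -5.4]
grip_width: 0.0108
grasp_force: 78.9
```

Emit:
{"api": "step_arm", "payload": {"commands": [[[0,0,0,0.002,0,0,0],[0,0,0,0.003,0,0,0],[0,0,0,0.003,0,0,0]]]}}

```text
clock: 13.05
tcp_pos: [0.5628, 0.0107, 0.1646]
tcp_rot: [0.001, 0.992, -0.126, 0.0]
force: [-0.5, 0.2, -4.8]
grip_width: 0.0104
grasp_force: 78.9
```

```bash
python3 rk.py
```

```text
t 13.05 rack mm [-39.3  -0.  100.7] F rack [-0.5  0.  -4.8] T [-0.01  0.08 -0.01] yaw-psi -0.0001 tilt [ 0.0002 -0.0018] 0.010386361855334576
```

Emit:
{"api": "step_arm", "payload": {"commands": [[[0,0,0,0.002,0,0,0],[0,0,0,0.002,0,0,0],[0,0,0,0.002,0,0,0]]]}}

```text
clock: 13.42
tcp_pos: [0.5637, 0.0104, 0.1646]
tcp_rot: [0.001, 0.992, -0.126, 0.0]
force: [-0.1, 0.1, -4.5]
grip_width: 0.0108
grasp_force: 78.9
```

Emit:
{"api": "step_arm", "payload": {"commands": [[[0,0,0,0.002,0,0,0],[0,0,0,0.002,0,0,0],[0,0,0,0.002,0,0,0]]]}}

```text
clock: 13.8
tcp_pos: [0.5642, 0.0104, 0.1645]
tcp_rot: [0.001, 0.992, -0.126, -0.0]
force: [-3.9, 1.8, -2.7]
grip_width: 0.0106
grasp_force: 79.1
```

```bash
python3 rk.py
```

```text
t 13.8 rack mm [-37.8   0.  100.6] F rack [-4.2  0.7 -2.7] T [ 0.15  0.63 -0.12] yaw-psi -0.0001 tilt [-0.001  -0.0015] 0.010555695453002471
```

Emit:
{"api": "step_arm", "payload": {"commands": [[[0,0,0,-0.0005,0,0.002,0],[0,0,0,-0.0005,0,0.004,0],[0,0,0,-0.0005,0,0.004,0],[0,0,0,-0.0005,0,0.004,0]]]}}

```text
clock: 14.3
tcp_pos: [0.5642, 0.0103, 0.1627]
tcp_rot: [0.001, 0.992, -0.126, -0.0]
force: [-5.3, 1.1, -1.1]
grip_width: 0.0108
grasp_force: 79.5
```

```bash
python3 rk.py
```

```text
t 14.3 rack mm [-37.8  -0.   98.8] F rack [-5.4 -0.2 -1.1] T [ 0.16  0.82 -0.11] yaw-psi -0.0 tilt [-0.0004 -0.0017] 0.010828918291111631
```

Emit:
{"api": "step_arm", "payload": {"commands": [[[0,0,0,0,0,0.002,0],[0,0,0,0,0,0.004,0],[0,0,0,0,0,0.004,0]]]}}

```text
clock: 14.68
tcp_pos: [0.5642, 0.0104, 0.161]
tcp_rot: [0.001, 0.992, -0.126, -0.0]
force: [-6.6, 1.1, 1.3]
grip_width: 0.0106
grasp_force: 79.7
```

```bash
python3 rk.py
```

```text
t 14.68 rack mm [-37.8   0.   97.1] F rack [-6.6 -0.6  1.3] T [ 0.23  0.94 -0.07] yaw-psi 0.0 tilt [-0.0004 -0.0017] 0.010551013130998956
```

Emit:
{"api": "step_arm", "payload": {"commands": [[[0,0,0,0,0,0.003,0],[0,0,0,0,0,0.006,0],[0,0,0,0,0,0.006,0]]]}}

```text
clock: 15.05
tcp_pos: [0.5643, 0.0104, 0.1581]
tcp_rot: [0.001, 0.992, -0.126, -0.0]
force: [-6.7, 1.6, 1.7]
grip_width: 0.0106
grasp_force: 79.9
```

Emit:
{"api": "step_arm", "payload": {"commands": [[[0,0,0,0,0,0.003,0],[0,0,0,0,0,0.006,0],[0,0,0,0,0,0.006,0]]]}}

```text
clock: 15.42
tcp_pos: [0.5641, 0.0104, 0.1548]
tcp_rot: [0.001, 0.992, -0.126, -0.0]
force: [-4.3, 1.5, -0.2]
grip_width: 0.0108
grasp_force: 79.6
```

```bash
python3 rk.py
```

```text
t 15.43 rack mm [-38.    0.1  90.9] F rack [-4.5  0.4 -0.2] T [ 0.37  1.02 -0.04] yaw-psi 0.0002 tilt [-0.0008 -0.0015] 0.010756569632615067
```

Emit:
{"api": "step_arm", "payload": {"commands": [[[0,0,0,0,0,0.003,0],[0,0,0,0,0,0.006,0],[0,0,0,0,0,0.006,0]]]}}

```text
clock: 15.8
tcp_pos: [0.5641, 0.0104, 0.1518]
tcp_rot: [0.001, 0.992, -0.126, -0.0]
force: [-6.0, 1.5, 0.0]
grip_width: 0.0107
grasp_force: 79.7
```

Emit:
{"api": "step_arm", "payload": {"commands": [[[0,0,0,0,0,0.002,0],[0,0,0,0,0,0.003,0],[0,0,0,0,0,0.003,0]]]}}

```text
clock: 16.18
tcp_pos: [0.5643, 0.0104, 0.1504]
tcp_rot: [0.001, 0.992, -0.126, -0.0]
force: [-5.3, 1.6, 1.3]
grip_width: 0.0106
grasp_force: 79.9
```

```bash
python3 rk.py
```

```text
t 16.18 rack mm [-37.8   0.1  86.5] F rack [-5.5  0.3  1.3] T [ 0.29  0.93 -0.1 ] yaw-psi -0.0 tilt [-0.0004 -0.0015] 0.010627301399501509
```

Emit:
{"api": "step_arm", "payload": {"commands": [[[0,0,0,0,0,0.001,0],[0,0,0,0,0,0.002,0],[0,0,0,0,0,0.002,0]]]}}

```text
clock: 16.55
tcp_pos: [0.5643, 0.0104, 0.1497]
tcp_rot: [0.001, 0.992, -0.126, -0.0]
force: [-5.9, 1.8, 2.6]
grip_width: 0.0106
grasp_force: 79.9
```

Emit:
{"api": "step_arm", "payload": {"commands": [[[0,0,0,0,0,0.001,0],[0,0,0,0,0,0.002,0],[0,0,0,0,0,0.002,0]]]}}

```text
clock: 16.92
tcp_pos: [0.5642, 0.0104, 0.1494]
tcp_rot: [0.001, 0.992, -0.126, -0.0]
force: [-10.0, 2.2, 6.7]
grip_width: 0.011
grasp_force: 80.6
```

```bash
python3 rk.py; python3 -c "
from station import arm
import cv2,numpy as np
s=arm.camera('side')
cv2.imwrite('pics/s4r.png',s[:,:,::-1])
a=cv2.resize(s[155:225,165:250,::-1].copy(),None,fx=8,fy=8,interpolation=cv2.INTER_CUBIC)
cv2.imwrite('pics/s4.png',cv2.convertScaleAbs(a,alpha=2.))"
```

```text
t 16.93 rack mm [-37.8   0.1  85.5] F rack [-10.2  -0.3   6.7] T [ 0.35  1.44 -0.14] yaw-psi 0.0001 tilt [-0.0008 -0.0016] 0.011021146853465247
```

View pics/s4.png

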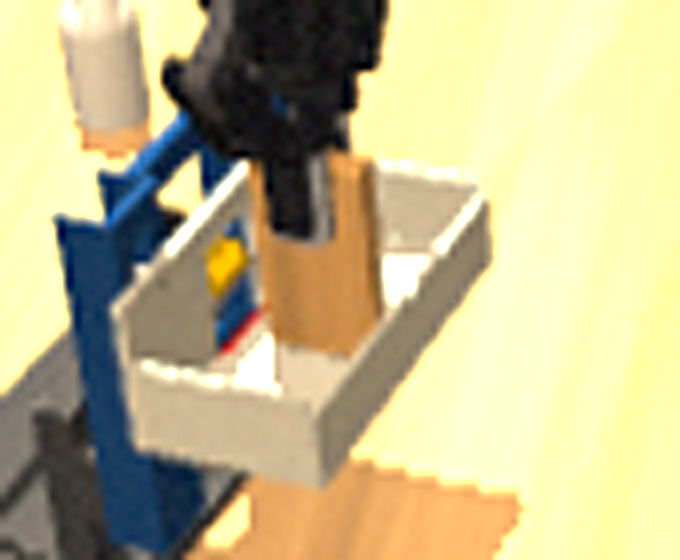

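Emit:
{"api": "step_arm", "payload": {"commands": [[[0,0,0,-0.0005,0,0.001,0],[0,0,0,-0.0005,0,0.002,0],[0,0,0,-0.0005,0,0.002,0],[0,0,0,-0.0005,0,0.002,0]]]}}

```text
clock: 17.48
tcp_pos: [0.5643, 0.0104, 0.1493]
tcp_rot: [0.001, 0.992, -0.126, -0.0]
force: [-12.5, 2.2, 11.6]
grip_width: 0.0108
grasp_force: 81.3
```

```bash
python3 rk.py
```

```text
t 17.48 rack mm [-37.8   0.1  85.4] F rack [-12.6  -1.   11.6] T [ 0.38  1.73 -0.11] yaw-psi 0.0002 tilt [-0.0003 -0.0017] 0.01078708929861375
```

Emit:
{"api": "step_arm", "payload": {"commands": [[[0,0,0,-0.002,0,-0.002,0],[0,0,0,-0.002,0,-0.005,0],[0,0,0,-0.002,0,-0.007,0],[0,0,0,-0.002,0,-0.007,0]]]}}

```text
clock: 17.98
tcp_pos: [0.5639, 0.0104, 0.1504]
tcp_rot: [0.001, 0.992, -0.126, 0.001]
force: [4.6, 0.6, -6.2]
grip_width: 0.0107
grasp_force: 78.7
```

```bash
python3 rk.py
```

```text
t 17.98 rack mm [-38.1  -0.   86.5] F rack [ 4.3  1.8 -6.2] T [ 0.07 -0.65 -0.05] yaw-psi -0.0003 tilt [ 0.0024 -0.002 ] 0.010663486572649265
```

Emit:
{"api": "step_arm", "payload": {"commands": [[[0,0,0,0.0008,0,0.001,0],[0,0,0,0.0008,0,0.001,0],[0,0,0,0.0008,0,0.001,0.4],[0,0,0,0.0008,0,0.001,0.4],[0,0,0,0.0008,0,0.001,0.4],[0,0,0,0.0008,0,0.001,0.4]]], "force": 20}}

```text
clock: 18.73
tcp_pos: [0.5636, 0.0104, 0.1502]
tcp_rot: [0.001, 0.992, -0.126, 0.0]
force: [0.7, -0.8, -0.4]
grip_width: 0.0341
grasp_force: 0.0
```

Emit:
{"api": "step_arm", "payload": {"commands": [[[0,0,0,0,0,-0.02,0.4],[0,0,0,0,0,-0.06,0.4],[0,0,0,0,0,-0.14,0.4],[0,0,0,-0.1,0,-0.24,0.4],[0,0,0,-0.2,0,-0.3,0.4],[0,0,0,-0.3,0.1,-0.3,0.4],[0,0,0,-0.3,0.2,-0.3,0.4],[0,0,0,-0.3,0.3,-0.3,0.4],[0,0,0,-0.3,0.3,-0.3,0.4],[0,0,0,-0.3,0.3,-0.3,0.4]]]}}

```text
clock: 19.98
tcp_pos: [0.381, -0.097, 0.3014]
tcp_rot: [0.001, 0.992, -0.126, 0.001]
force: [-0.5, 0.4, -0.9]
grip_width: 0.0344
grasp_force: 0.0
```

```bash
python3 rk.py; python3 -c "
from station import arm
import cv2,numpy as np
s=arm.camera('side');t=arm.camera('top')
a=cv2.resize(s[145:235,160:255,::-1].copy(),None,fx=5,fy=5,interpolation=cv2.INTER_CUBIC)
b=cv2.resize(t[95:185,220:284,::-1].copy(),None,fx=5,fy=5,interpolation=cv2.INTER_CUBIC)
cv2.imwrite('pics/f.png',cv2.convertScaleAbs(np.hstack([a,b]),alpha=1.7))"
```

```text
t 19.98 rack mm [-188.4 -149.7  237.5] F rack [-0.6  0.2 -0.9] T [-0.02 -0.02  0.01] yaw-psi -0.0004 tilt [ 0.0019 -0.0025] 0.034435881159954974
```

View pics/f.png

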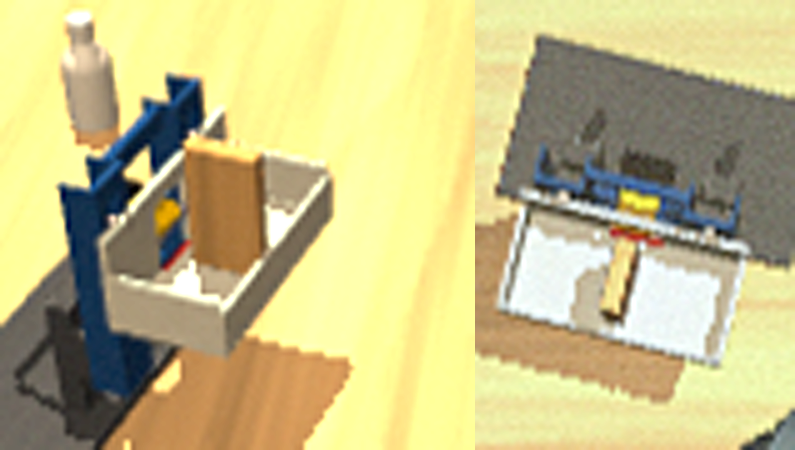

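The picture shows the tray hanging level on the blue uprights with its back plate against them (top crop 530-745, 195-250). The yellow catch is out through the window (165,218), the red bar is under the tray, and the gripper is clear. I'm handing it in.

```bash
python3 -c "
from station import arm
print(arm.close_job())"
```

```text
the job is handed in; nothing more can be done
None
```

I hung the white tray in the blue rack's upper slots and pushed it down to a hard stop; the catch held it when I pulled up gently, and I then released it and handed the job in (about 20 s on the clock, verdict not shown).

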